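# Try the freewheel of the tube carousel both ways

### The arm

A 6-joint arm with a two-finger parallel gripper is mounted at the origin on a cart in front of the work surface, level with it; the furniture and walls round the work are solid. World frame = base frame: x ahead of the robot, y to its left, z up, the work surface at z = 0. Lengths are in m, angles in rad, forces in N, time in s.
With the tool pointing down it reaches from about 0.225 to 0.875 m from the base axis. Payload 3.4 kg.
Tool frame: the origin (TCP) lies at the very end of the fingers, on their centre line; the grasp point (between the pads) lies 19 mm behind it; z points along the fingers, y is the direction in which the jaws open and shut (so a half turn about z gives the same grasp; the last joint's range is limited). The gripper opens to 85 mm and grips with 20 to 120 N. Pads are 22 mm wide; open, the fingers measure 114 mm over their backs; the gripper's body (76 mm by 85 mm) begins 54 mm behind the grasp point. The pads swing forward as they close: fully open they stand 13 mm farther back than shut.
Start: joints at [1.046, 0.276, 1.505, -0, 1.361, -0.121], TCP at [0.226, 0.529, 0.231] pointing down, gripper open.
Joint ranges: [-2.89, 2.89], [-0.75, 2.08], [0.22, 2.7], [-1.18, 4.32], [0.11, 2.71], [-2.7, 2.7]. Speed limits (rad/s): [2.57, 2.57, 3.14, 3.14, 3.14, 3.14].

### API

Orientations are given as a unit quaternion [w, x, y, z].
In Python, from rig import get_state, get_image, calibration, sign_off gives the robot as it stands. The module is installed in compiled form; this text tells all that it offers.
- The arm moves only by the tool drive_tool, never from a script. Its argument "targets" is one flat list of numbers, 7 for each row, row after row: the turn, a rotation vector about the tool's x, y, z in degrees, then the shift along the tool's x, y, z in mm, then the opening, from 0 (shut) to 1 (fully open). In form: [wx, wy, wz, tx, ty, tz, fingers, wx, wy, wz, tx, ty, tz, fingers, ...]. A call has 1 to 12 rows; each row shifts and turns the commanded pose from where the row before left it, along the tool's axes as they then stand; what a row does not reach is not made up. A row lasts 1/8 s, in which the tool goes at most 62.5 mm and 10.7 degrees, less where a joint would pass 70% of its speed; a pose out of reach is approached as far as the arm can. A call is refused whole if a number of a shift passes 62.5 or a number of a turn 10.7, either way. A call with a gripper value outside its range is refused whole. The fingers move at their own pace and stop on an object; "grip_force" is the grip in N (left out, the last holds). Time passes only in rows, so rows that do not move let the fingers close. It gives the time, the measured TCP pose, the force and the opening at its end, in the units of the state.
- get_state(): the state, without advancing time (a new reading comes with each control period).
- get_image(name): name is "scene" or "top"; returns the picture (384x512x3 uint8, red, green, blue); there is no depth.
- calibration(name): a dict with "mtx" (3x3 intrinsics, pixels), "distortion" ([k1, k2, p1, p2, k3] as OpenCV has them; the pictures are not rectified), "world_to_cam" (4x4, takes a point from world to camera coordinates). Camera axes: x right, y down, z forward; pixel columns grow to the right and rows downward; lengths in m; the calibration is good to about 2 mm. A picture is of the moment at which its call begins. calibration takes no time and is no camera call.
- sign_off(): hands the job in, once; it reports no verdict.
The state is a dict: "clock": time; "qpos": joint angles; "qd": joint speeds; "effort": joint torques, N m; "position": TCP position; "ee_rot": TCP orientation; "contact_force": force on the tool from outside, world axes, zero at the start; "moment": the same for the moment, N m; "width": finger opening in m.
Only numpy, scipy, OpenCV 4.12 (cv2) and the standard library are available. Lean on these libraries where they do the work, as an engineer would, in place of code of your own. Each camera call takes 0.05 s, during which the arm holds its last target.

### The job

Test the freewheel of the micro-tube carousel that has the orange knob: turn its knob clockwise (seen from above) by about a quarter turn so that it carries the tube disc round with it, then turn the knob back so that it runs loose to its home mark and the disc stays where it was brought. Let go of the knob, and leave the carousel with the grey knob alone.

Things in the scene. Friction and masses are not known exactly. Their poses are not given: they have to be found in the camera images.
- carousel_orange: Tube carousel with the orange knob, fixed to the bench: round white base 128 mm across, 22 mm high; origin at the centre of its underside, z up on the axis of disc and knob. +x points to the home mark, a black tab with white top on the rim, 67 mm out, 35 mm high. On the base an aluminium disc 112 mm across (top at 38 mm) with 12 caps (tops at 47 mm), one red, the others white.
- carousel_orange_knob (a joint): Orange knob angle (rad), growing clockwise from above; 0: arm and white line on the grip point at the home mark. Stops at -0.5 and 2.0; starts within 0.12 of 0; stays where left. Clockwise (about 0.08 N m) its pin catches one of the disc's 18 saw teeth after at most 20 degrees of play and carries the disc along; anticlockwise (about 0.04 N m) it clicks over them and the disc stays.
- carousel_orange_grip (a point): Centre of the orange grip, on the turning axis, 90 mm above the bench: an upright bar 56 mm long, 14 mm thick, from 70 to 104 mm above the bench. This point's x axis runs along the bar towards the arm end (at knob angle 0: the carousel's x), z up. Below it a thin shaft and a steel arm (top at 56 mm, brass spring pin at its end, up to 69 mm, 31 mm from the axis).
- carousel_orange_disc (a joint): Angle of the tube disc under the orange knob (rad), growing clockwise seen from above; 0 when the red cap stands at the home mark. Any start angle. Stays where it is left (friction 0.06 N m).
- carousel_orange_red_cap (a point): Top of the red cap on the disc under the orange knob, 47.5 mm from the axis, 47 mm above the bench.
- carousel_grey: An identical carousel with a grey knob, also fixed to the bench; not to be touched. Origin at the centre of its underside; grip bar top 104 mm above the bench.
- carousel_grey_knob (a joint): Angle of the grey knob (rad), like that of the orange one; to be left alone.
- carousel_grey_red_cap (a point): Top of the red cap on the disc under the grey knob; to be left alone.
- carousel_grey_grip (a point): Centre of the grey grip bar, on its axis, 90 mm above the bench.

How it is judged:
On the way:
1. the orange knob has been turned clockwise to at least 60 degrees past its home mark and has carried its disc at least 40 degrees round (red cap at least 32.5 mm from where it was) (value of joint carousel_orange_knob above 1.047 rad and distance of carousel_orange_red_cap from where it was at the start of the episode above 0.0325 m), for 0.1 s.
At the end, for the whole second after the job is handed in: The orange knob is back within 15 degrees (0.26 rad) of its home mark, its disc still stands at least 40 degrees on from where it started (red cap at least 32.5 mm from its starting point), and both are at rest (under 0.05 rad/s) (value of joint carousel_orange_knob between -0.26 and 0.26 rad and distance of carousel_orange_red_cap from where it was at the start of the episode above 0.0325 m and velocity of joint carousel_orange_disc between -0.05 and 0.05 rad/s and velocity of joint carousel_orange_knob between -0.05 and 0.05 rad/s); the robot touches nothing.
It fails at once if the carousel with the grey knob is disturbed: its knob is turned more than 0.35 rad past its home mark either way, or its red cap is shifted by more than 8 mm (value of joint carousel_grey_knob above 0.35 rad or value of joint carousel_grey_knob below -0.35 rad or distance of carousel_grey_red_cap from where it was at the start of the episode above 0.008 m).
It also fails if it takes over 45 s, if anything falls off the work surface, if the arm or the gripper's body presses on something with over 40 N, if the wrist force passes 120 N, or if a joint passes its speed limit or range.

## Working session

There is one attempt and no reset: what is moved stays moved. The work goes in short steps, Python scripts to look and compute and a tool call to move; the robot and the scene stay as the last step left them, time stands still between calls to the robot, and variables do not carry over. Pictures are saved under pics/ and viewed, and the job is handed in when it is done.

Besides the shell and the picture viewer there is one more tool, called after ">>>" as name(argument=value, ...) on one line, values as JSON. drive_tool: Moves the arm, as the interface text tells. Its arguments: {"type":"object","properties":{"targets":{"type":"array"},"grip_force":{"type":"number"}},"required":["targets"]}

```bash
mkdir -p pics; python3 - <<'E'
from rig import *
import cv2
for n in("scene","top"):
    cv2.imwrite(f"pics/{n}0.png",get_image(n)[:,:,::-1]); c=calibration(n); print(n,c["mtx"].round(1).tolist(),c["distortion"],c["world_to_cam"].round(3).tolist())
print(get_state())
E
```

```text
scene [[462.5, 0.0, 255.5], [0.0, 462.5, 198.7], [0.0, 0.0, 1.0]] [-0.07024138  0.          0.          0.          0.        ] [[-0.578, -0.816, 0.003, 0.163], [-0.458, 0.321, -0.829, 0.382], [0.676, -0.48, -0.559, 0.462], [0.0, 0.0, 0.0, 1.0]]
top [[440.8, 0.0, 265.5], [0.0, 440.8, 183.8], [0.0, 0.0, 1.0]] [-0.09996318  0.          0.          0.          0.        ] [[0.003, -1.0, 0.021, -0.184], [-0.991, -0.006, -0.132, 0.562], [0.132, -0.021, -0.991, 0.844], [0.0, 0.0, 0.0, 1.0]]
{'clock': 0.1, 'qpos': array([ 1.04597743e+00,  2.76523572e-01,  1.50599291e+00,  4.28641204e-07,
        1.36072866e+00, -1.20995302e-01]), 'qd': array([ 0.00070681, -0.00345476, -0.00362696,  0.0005375 , -0.0011026 ,
       -0.00094387]), 'effort': array([ 2.58161548e-03, -4.17696011e+01, -2.46406603e+01, -2.23864222e-04,
        5.83048241e-03,  2.47849408e-05]), 'position': array([0.22570178, 0.52833544, 0.23053632]), 'ee_rot': array([-2.62386848e-04,  2.00542633e-01,  9.79684628e-01, -7.83475974e-04]), 'contact_force': array([ 1.02316462,  0.53961673, -0.08274049]), 'moment': array([ 0.00093688, -0.01557651,  0.02017682]), 'width': 0.08527985741430615}
```

View pics/scene0.png

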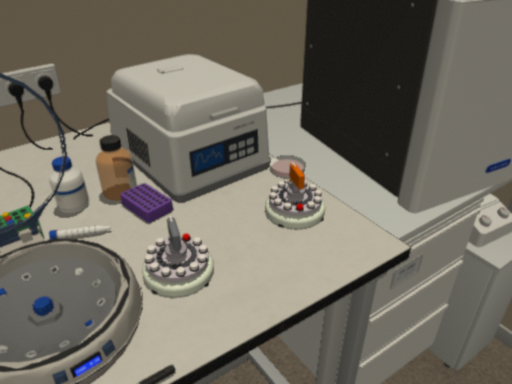

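View pics/top0.png

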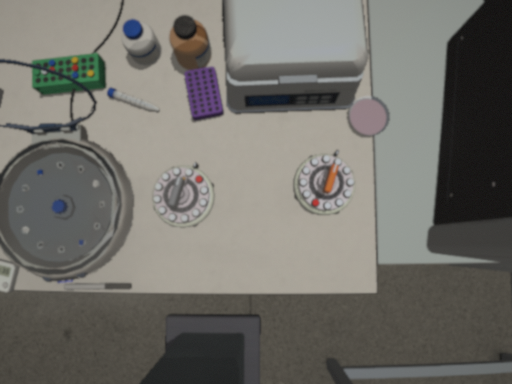

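The scene view shows the orange carousel at about (296,200) and the grey one at about (178,262). In the top view they are at about (325,184) and (183,196), with the orange home tab near (337,153) and its red cap near (315,203). Next I'll measure them.

```bash
cat > h.py <<'E'
import numpy as np, cv2
from rig import *
def ray(n,uv,z):
    c=calibration(n); T=c["world_to_cam"]
    p=cv2.undistortPoints(np.array(uv,float).reshape(-1,1,2),c["mtx"],np.array(c["distortion"])).reshape(-1,2)
    d=np.c_[p,np.ones(len(p))]@T[:3,:3]; o=-T[:3,:3].T@T[:3,3]
    return (o+d*((z-o[2])/d[:,2])[:,None])
def proj(n,P):
    c=calibration(n);T=c["world_to_cam"]
    return cv2.projectPoints(np.array(P,float).reshape(-1,1,3),cv2.Rodrigues(T[:3,:3])[0],T[:3,3],c["mtx"],np.array(c["distortion"]))[0].reshape(-1,2)
def mask(img,kind):
    h=cv2.cvtColor(img,cv2.COLOR_RGB2HSV)
    if kind=="orange": return cv2.inRange(h,(6,150,120),(17,255,255))
    if kind=="red": return cv2.inRange(h,(0,150,90),(5,255,255))|cv2.inRange(h,(172,150,90),(180,255,255))
def blobs(m,amin=4):
    n,l,s,c=cv2.connectedComponentsWithStats(m)
    return [(s[i].tolist(),c[i].round(1).tolist()) for i in range(1,n) if s[i][4]>=amin]
E
python3 - <<'E'
from h import *
for n in("scene","top"):
    im=get_image(n)
    for k in("orange","red"):
        m=mask(im,k); print(n,k,blobs(m))
    x,y=(296,195) if n=="scene" else (325,184)
    cr=im[y-45:y+45,x-55:x+55,::-1]
    cv2.imwrite(f"pics/{n}1.png",cv2.resize(cr,None,fx=7,fy=6.6,interpolation=cv2.INTER_CUBIC))
E
```

```text
scene orange [([290, 164, 14, 25, 129], [298.4, 174.6]), ([4, 216, 7, 2, 7], [7.0, 216.3])]
scene red [([297, 203, 6, 7, 36], [299.5, 206.0]), ([5, 217, 6, 4, 17], [7.3, 218.2]), ([183, 234, 7, 6, 34], [185.7, 236.4])]
top orange [([325, 167, 12, 25, 123], [329.7, 180.6])]
top red [([73, 65, 5, 5, 18], [74.7, 67.2]), ([197, 177, 4, 4, 14], [198.5, 178.7]), ([313, 200, 5, 6, 24], [314.9, 202.3])]
```

View pics/scene1.png

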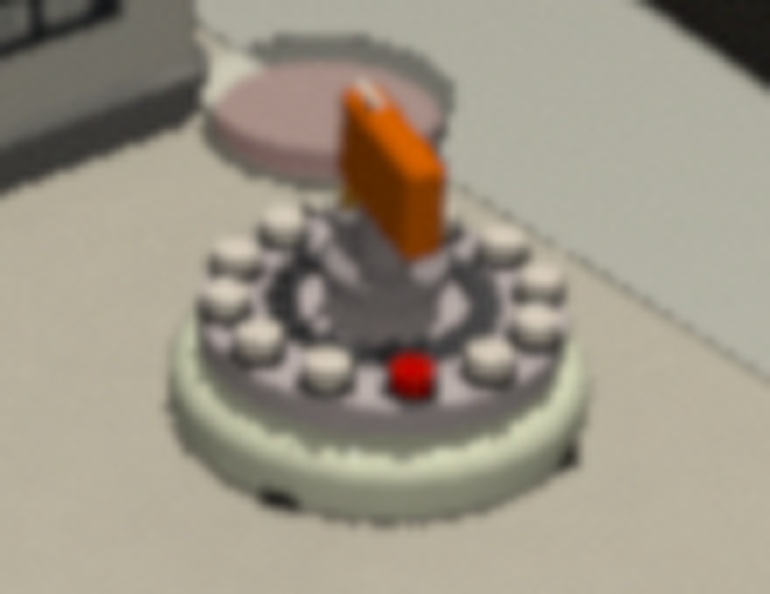

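View pics/top1.png

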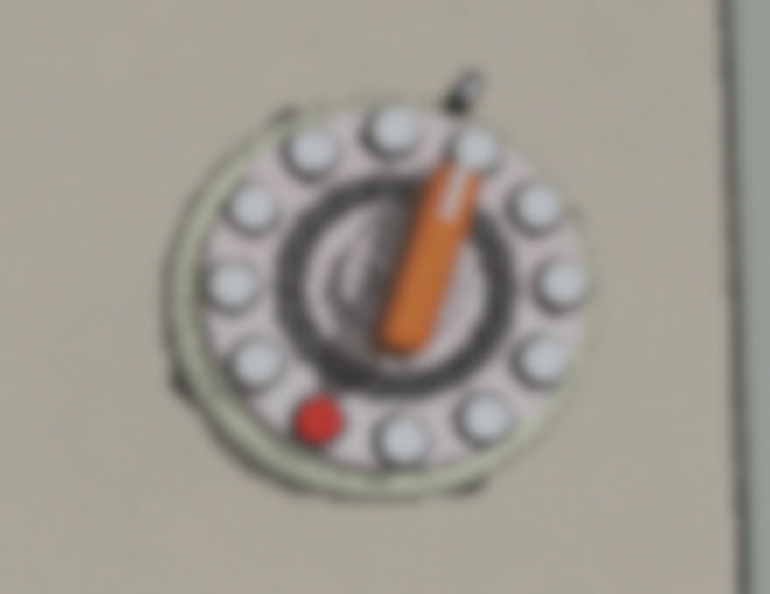

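The crops show the orange bar lined up with the home tab. In the top crop the bar's top face runs from about (402,345) to (460,168), the tab top is near (472,82), and the red cap is at (320,419), opposite the tab. Next I'll turn these into world positions.

```bash
python3 - <<'E'
from h import *
caps=np.array([(394,131),(476,150),(539,206),(562,284),(543,359),(486,417),(404,438),(320,419),(255,363),(233,285),(253,207),(311,152)],float)
t=lambda a:(np.array(a,float).reshape(-1,2)+.5)/[7,6.6]-.5+[270,139]
P=ray("top",t(caps),.047)[:,:2]; 
A=np.c_[2*P,np.ones(12)];s=np.linalg.lstsq(A,(P**2).sum(1),rcond=None)[0]
print("caps centre",s[:2],"r",np.sqrt(s[2]+s[:2]@s[:2]), "mean",P.mean(0))
b=ray("top",t([(402,347),(462,166)]),.104)[:,:2]; d=b[1]-b[0]
print("bar ctr",b.mean(0),np.linalg.norm(d),"dir",np.degrees(np.arctan2(d[1],d[0])))
h=ray("top",t([(472,82)]),.035)[0,:2]; c=s[:2]; print("home",h,np.linalg.norm(h-c),np.degrees(np.arctan2(*(h-c)[::-1])))
r=P[7];print("red",r)
ts=lambda a:(np.array(a,float).reshape(-1,2)+.5)/[7,6.6]-.5+[241,150]
print("scene red",ray("scene",ts([(411,368)]),.047)[0,:2])
b=ray("scene",ts([(361,86),(425,165)]),.104); print("scene bar",b.mean(0),b)
mask_=blobs(mask(get_image("top"),"red"));print(mask_)
g=ray("top",[(183,196)],.047);print("grey~",g)
im=get_image("scene");T=calibration("scene")["world_to_cam"];print("scenecam",-T[:3,:3].T@T[:3,3])
print("proj centre z104", proj("scene",[[*c,.104]]),proj("top",[[*c,.104]]))
E
```

```text
caps centre [ 0.56699326 -0.3031117 ] r 0.047287914625917415 mean [ 0.56693218 -0.30322016]
bar ctr [ 0.56696426 -0.30325586] 0.05466894640740606 dir -18.15569658747248
home [ 0.63192032 -0.32788948] 0.06949432510887585 -20.88810479742613
red [ 0.52575116 -0.28028242]
scene red [ 0.52552675 -0.27935987]
scene bar [ 0.56783736 -0.30347793  0.104     ] [[ 0.59167427 -0.31119909  0.104     ]
 [ 0.54400044 -0.29575676  0.104     ]]
[([73, 65, 5, 5, 18], [74.7, 67.2]), ([51, 67, 3, 2, 4], [52.0, 67.8]), ([197, 177, 4, 4, 14], [198.5, 178.7]), ([313, 200, 5, 5, 22], [314.9, 202.1])]
grey~ [[ 0.53634672 -0.01827077  0.047     ]]
scenecam [-0.04316529  0.23251251  0.57469862]
proj centre z104 [[296.744439   168.68857022]] [[331.23641455 177.3575232 ]]
```

The caps, the bar and the scene view agree to within 1 mm. The axis is at (0.567, -0.303), the bar points at -18°, and the home mark is at about -20°. Travelling over at a height of 0.23 m.

>>> drive_tool(targets=[0,0,0,-32,-31.5,0,1,0,0,0,-32,-31.5,0,1,0,0,0,-32,-31.5,0,1,0,0,0,-32,-31.5,0,1,0,0,0,-32,-31.5,0,1,0,0,0,-32,-31.5,0,1,0,0,0,-32,-31.5,0,1,0,0,0,-32,-31.5,0,1,0,0,0,-32,-31.5,0,1,0,0,0,-32,-31.5,0,1], grip_force=60)

```text
clock: 1.55
position: [0.3968, 0.112, 0.2315]
ee_rot: [0.0, 0.201, 0.98, 0.0]
contact_force: [0.2, -0.2, -0.8]
width: 0.0854
```

>>> drive_tool(targets=[0,0,0,-32,-31.5,0,1,0,0,0,-32,-31.5,0,1,0,0,0,-32,-31.5,0,1,0,0,0,-32,-31.5,0,1,0,0,0,-32,-31.5,0,1,0,0,0,-32,-31.5,0,1,0,0,0,-32,-31.5,0,1,0,0,0,-32,-31.5,0,1,0,0,0,-32,-31.5,0,1,0,0,0,-32,-31.5,0,1,0,0,-5,0,0,0,1])

```text
clock: 2.92
position: [0.5678, -0.3055, 0.2302]
ee_rot: [0.0, 0.158, 0.987, -0.0]
contact_force: [-0.1, -0.1, -0.8]
width: 0.0854
```

```bash
cat >> h.py <<'E'
from scipy.spatial.transform import Rotation as R
def delta(tgt,bar=161.8,cmd=None):
    s=get_state(); q=s["ee_rot"]; r=R.from_quat([q[1],q[2],q[3],q[0]]).as_matrix()
    print("clock",s["clock"],"pos",s["position"].round(4),"xang",np.degrees(np.arctan2(r[1,0],r[0,0])).round(2),"z",r[:,2].round(4),"w",s["width"],"F",s["contact_force"].round(1),"M",s["moment"].round(2),"q",s["qpos"].round(2))
    D=R.from_matrix(r.T@R.from_euler('ZX',[bar,180],degrees=True).as_matrix()).as_rotvec(degrees=True)
    print("tool-frame shift mm",(r.T@(np.array(tgt)-s["position"])*1e3).round(1),"rotvec",D.round(2))
E
python3 - <<'E'
from h import *
delta([.567,-.3032,.072])
E
```

```text
clock 2.925 pos [ 0.5678 -0.3055  0.2302] xang 161.84 z [-0.e+00 -9.e-04 -1.e+00] w 0.08541572587292401 F [-0.1 -0.1 -0.8] M [0.07 0.03 0.  ] q [-0.6   0.38  1.35 -0.    1.41 -1.85]
tool-frame shift mm [  1.5   2.  158.2] rotvec [-0.05  0.02  0.04]
```

>>> drive_tool(targets=[0,0,0,1.5,2,20,1,0,0,0,0,0,30,1,0,0,0,0,0,30,1,0,0,0,0,0,20,1,0,0,0,0,0,0,1])

```text
clock: 3.55
position: [0.565, -0.2989, 0.1294]
ee_rot: [-0.002, 0.158, 0.988, 0.001]
contact_force: [-0.1, 0.8, -0.1]
width: 0.0853
```

```bash
python3 - <<'E'
from h import *
delta([.567,-.3032,.072])
for n in("scene","top"):
    im=get_image(n); x,y=(296,160) if n=="scene" else (325,184)
    cv2.imwrite(f"pics/{n}2.png",cv2.resize(im[y-60:y+60,x-80:x+80,::-1],None,fx=4.5,fy=4.5,interpolation=cv2.INTER_CUBIC))
E
```

```text
clock 3.55 pos [ 0.565  -0.2989  0.1294] xang 161.87 z [-0.0035  0.0024 -1.    ] w 0.08528920489916131 F [-0.1  0.8 -0.1] M [-0.03  0.05 -0.02] q [-0.6   0.44  1.51  0.    1.19 -1.85]
tool-frame shift mm [-3.5 -3.5 57.4] rotvec [ 0.07 -0.24  0.07]
```

View pics/scene2.png

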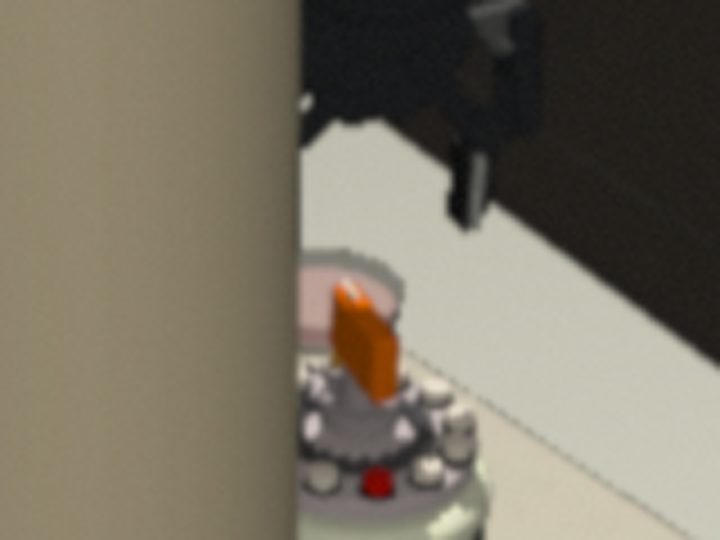

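View pics/top2.png

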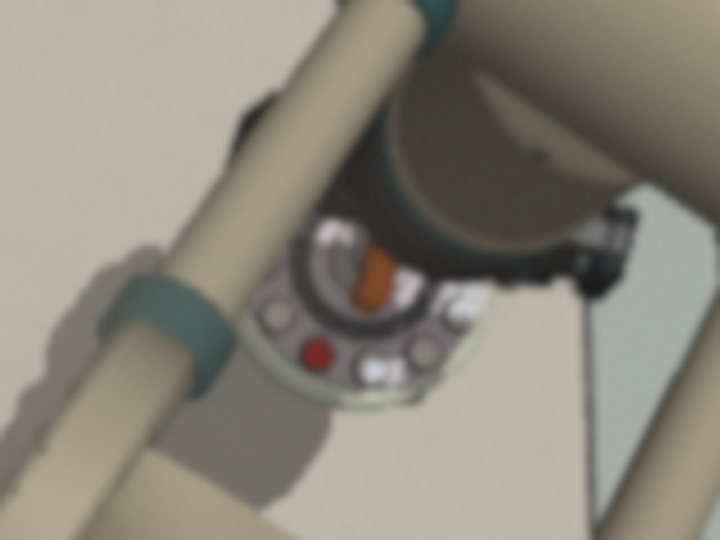

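The scene view shows the open right finger at about crop (470,190), right of the bar at (365,340). The top view shows the bar at (375,285) under the hand, with the red cap at (317,355). I'll re-read the pose now that it has settled.

>>> drive_tool(targets=[0,0,0,0,0,0,1,0,0,0,0,0,0,1])

```text
clock: 3.9
position: [0.5666, -0.3, 0.1324]
ee_rot: [0.001, 0.158, 0.988, -0.0]
contact_force: [0.3, -0.1, -0.2]
width: 0.0852
```

```bash
python3 - <<'E'
from h import *
delta([.567,-.3032,.072])
E
```

```text
clock 3.9 pos [ 0.5666 -0.3     0.1324] xang 161.87 z [ 0.0016 -0.001  -1.    ] w 0.08517306012443257 F [ 0.3 -0.1 -0.2] M [-0.02  0.01 -0.04] q [-0.6   0.44  1.51  0.    1.19 -1.85]
tool-frame shift mm [-1.2 -2.9 60.4] rotvec [-0.03  0.11  0.07]
```

Readings carry about 2 mm of noise. By dead reckoning of the commands, the TCP is at (0.566, -0.2994, 0.131), which fits the readings. I'll correct by about (-2, -3) mm, go down 58 mm and close.

>>> drive_tool(targets=[0,0,0,-2,-3.2,15,1,0,0,0,0,0,20,1,0,0,0,0,0,15,1,0,0,0,0,0,8,1,0,0,0,0,0,0,1,0,0,0,0,0,0,1])

```text
clock: 4.65
position: [0.5675, -0.3036, 0.0738]
ee_rot: [0.001, 0.158, 0.987, -0.0]
contact_force: [0.0, -0.0, 0.2]
width: 0.0854
```

```bash
python3 - <<'E'
from h import *
P=[]
for i in range(4):
    im=get_image("scene");P.append(get_state()["position"])
print(np.mean(P,0),np.std(P,0))
delta([.567,-.3032,.072])
im2=get_image("top")
o=np.hstack([im[100:220,215:375,::-1],im2[124:244,245:405,::-1]])
cv2.imwrite("pics/d3.png",cv2.resize(o,None,fx=2.5,fy=2.5,interpolation=cv2.INTER_CUBIC))
E
```

```text
[ 0.56748266 -0.30357499  0.07399263] [6.34816045e-05 5.44162289e-05 5.37594132e-05]
clock 4.85 pos [ 0.5674 -0.3035  0.0739] xang 161.87 z [ 1.e-03 -6.e-04 -1.e+00] w 0.08545199943061867 F [0.1 0.2 0.4] M [-0.02  0.01 -0.03] q [-0.6   0.49  1.57  0.    1.07 -1.85]
tool-frame shift mm [0.5 0.2 1.9] rotvec [-0.02  0.07  0.07]
```

View pics/d3.png

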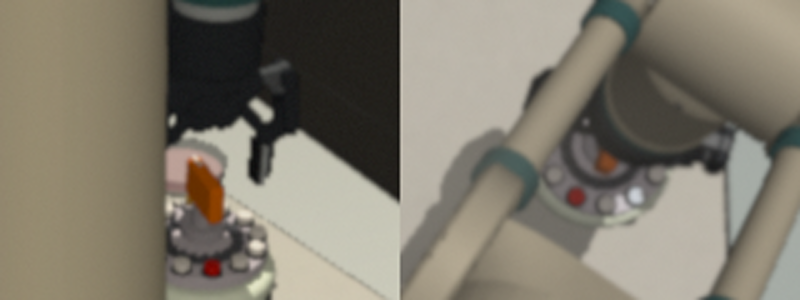

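The hand is centred over the bar at (0.5674, -0.3035, 0.074), with the finger tip at about (262,178) beside the bar at (205,190). Closing.

>>> drive_tool(targets=[0,0,0,0,0,0,0,0,0,0,0,0,0,0,0,0,0,0,0,0,0,0,0,0,0,0,0,0,0,0,0,0,0,0,0,0,0,0,0,0,0,0,0,0,0,0,0,0,0], grip_force=50)

```text
clock: 5.78
position: [0.5668, -0.3038, 0.0734]
ee_rot: [-0.0, 0.158, 0.988, -0.0]
contact_force: [-1.7, -3.0, 2.2]
width: 0.0133
```

```bash
python3 - <<'E'
from h import *
delta([.567,-.3032,.072])
E
```

```text
clock 5.775 pos [ 0.5668 -0.3038  0.0734] xang 161.87 z [-2.e-04 -7.e-04 -1.e+00] w 0.013267676689833384 F [-1.7 -3.   2.2] M [-0.32  0.31  0.02] q [-0.6   0.49  1.57 -0.    1.07 -1.85]
tool-frame shift mm [0.  0.6 1.4] rotvec [-0.04 -0.    0.07]
```

Gripped at 13 mm. Turning clockwise (+z of the tool) by 88°.

>>> drive_tool(targets=[0,0,4,0,0,0,0,0,0,8,0,0,0,0,0,0,8,0,0,0,0,0,0,8,0,0,0,0,0,0,8,0,0,0,0,0,0,8,0,0,0,0])

```text
clock: 6.52
position: [0.567, -0.3036, 0.0734]
ee_rot: [0.0, 0.518, 0.855, -0.0]
contact_force: [-1.1, -2.6, 1.8]
width: 0.013
```

>>> drive_tool(targets=[0,0,8,0,0,0,0,0,0,8,0,0,0,0,0,0,8,0,0,0,0,0,0,8,0,0,0,0,0,0,8,0,0,0,0,0,0,4,0,0,0,0,0,0,0,0,0,0,0,0,0,0,0,0,0,0])

```text
clock: 7.52
position: [0.5672, -0.3037, 0.0734]
ee_rot: [0.0, 0.799, 0.601, -0.0]
contact_force: [-1.5, -3.3, 1.4]
width: 0.0133
```

```bash
python3 - <<'E'
from h import *
delta([.567,-.3032,.072],bar=73.8)
im=get_image("scene")
im2=get_image("top")
for n,i in(("scene",im),("top",im2)):
    for b in blobs(mask(i,"red")): print(n,b,ray(n,[b[1]],.047)[0])
o=np.hstack([im[120:240,215:375,::-1],im2[124:244,245:405,::-1]])
cv2.imwrite("pics/d4.png",cv2.resize(o,None,fx=2.5,fy=2.5,interpolation=cv2.INTER_CUBIC))
E
```

```text
clock 7.525 pos [ 0.5672 -0.3037  0.0734] xang 73.92 z [ 4.e-04 -6.e-04 -1.e+00] w 0.013291778457607314 F [-1.5 -3.3  1.4] M [-0.4   0.22  0.03] q [-0.6   0.49  1.57 -0.    1.07 -0.32]
tool-frame shift mm [ 0.4 -0.3  1.4] rotvec [0.03 0.03 0.12]
scene ([5, 217, 6, 4, 18], [7.4, 218.2]) [0.8180008  0.21541093 0.047     ]
top ([73, 65, 5, 5, 19], [74.8, 67.2]) [0.80595796 0.21942581 0.047     ]
top ([51, 67, 3, 2, 4], [52.0, 67.8]) [0.8054259  0.26914982 0.047     ]
top ([197, 177, 4, 4, 14], [198.5, 178.7]) [ 0.57109846 -0.04820218  0.047     ]
```

View pics/d4.png

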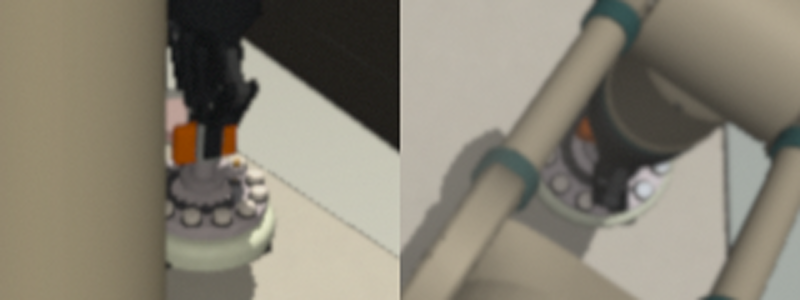

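The bar has turned and is held, and the red cap has left its visible place near (212,268) and gone behind the arm, so the disc was carried. Turning back 88°.

>>> drive_tool(targets=[0,0,-4,0,0,0,0,0,0,-8,0,0,0,0,0,0,-8,0,0,0,0,0,0,-8,0,0,0,0,0,0,-8,0,0,0,0,0,0,-8,0,0,0,0])

```text
clock: 8.38
position: [0.567, -0.3036, 0.0734]
ee_rot: [0.0, 0.514, 0.858, -0.0]
contact_force: [-2.3, -2.0, 2.1]
width: 0.0127
```

>>> drive_tool(targets=[0,0,-8,0,0,0,0,0,0,-8,0,0,0,0,0,0,-8,0,0,0,0,0,0,-8,0,0,0,0,0,0,-8,0,0,0,0,0,0,-4,0,0,0,0,0,0,0,0,0,0,0,0,0,0,0,0,0,0])

```text
clock: 9.38
position: [0.5669, -0.3038, 0.0734]
ee_rot: [-0.0, 0.158, 0.987, -0.0]
contact_force: [-2.7, -4.8, 2.7]
width: 0.0133
```

```bash
python3 - <<'E'
from h import *
delta([.567,-.3032,.072])
im=get_image("scene")
im2=get_image("top")
o=np.hstack([im[120:240,215:375,::-1],im2[124:244,245:405,::-1]])
cv2.imwrite("pics/d5.png",cv2.resize(o,None,fx=2.5,fy=2.5,interpolation=cv2.INTER_CUBIC))
E
```

```text
clock 9.375 pos [ 0.5669 -0.3038  0.0734] xang 161.82 z [-2.e-04 -7.e-04 -1.e+00] w 0.013257694385965411 F [-2.7 -4.8  2.7] M [-0.61  0.41 -0.02] q [-0.6   0.49  1.57 -0.    1.07 -1.85]
tool-frame shift mm [0.  0.6 1.4] rotvec [-0.04 -0.    0.02]
```

View pics/d5.png

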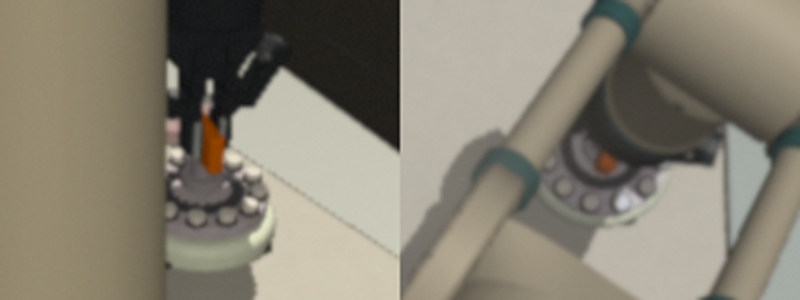

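The bar is back along its starting direction near (212,145), and the red cap hasn't come back, so the freewheel works. Opening, rising, then moving aside so the cameras can see.

>>> drive_tool(targets=[0,0,0,0,0,0,1,0,0,0,0,0,0,1,0,0,0,0,0,0,1,0,0,0,0,0,0,1,0,0,0,0,0,0,1,0,0,0,0,0,0,1,0,0,0,0,0,0,1,0,0,0,0,0,0,1])

```text
clock: 10.48
position: [0.5671, -0.3033, 0.0733]
ee_rot: [0.0, 0.158, 0.988, 0.0]
contact_force: [-0.5, -0.0, -0.9]
width: 0.0855
```

>>> drive_tool(targets=[0,0,0,0,0,-10,1,0,0,0,0,0,-20,1,0,0,0,0,0,-30,1,0,0,0,0,0,-30,1,0,0,0,0,0,-30,1,0,0,0,0,0,-30,1,0,0,0,0,0,-10,1])

```text
clock: 11.35
position: [0.5679, -0.3039, 0.2362]
ee_rot: [0.002, 0.158, 0.988, -0.001]
contact_force: [-0.1, 0.4, 0.2]
width: 0.0856
```

>>> drive_tool(targets=[0,0,0,32,31.5,0,1,0,0,0,32,31.5,0,1,0,0,0,32,31.5,0,1,0,0,0,32,31.5,0,1,0,0,0,32,31.5,0,1,0,0,0,32,31.5,0,1,0,0,0,32,31.5,0,1,0,0,0,32,31.5,0,1,0,0,0,32,31.5,0,1,0,0,0,32,31.5,0,1])

```text
clock: 12.6
position: [0.3597, 0.0968, 0.2329]
ee_rot: [-0.0, 0.158, 0.987, 0.0]
contact_force: [-0.1, 0.1, 0.3]
width: 0.0856
```

>>> drive_tool(targets=[0,0,0,32,31.5,0,1,0,0,0,32,31.5,0,1,0,0,0,32,31.5,0,1,0,0,0,32,31.5,0,1,0,0,0,32,31.5,0,1,0,0,0,32,31.5,0,1,0,0,0,32,31.5,0,1,0,0,0,32,31.5,0,1,0,0,0,0,0,0,1,0,0,0,0,0,0,1])

```text
clock: 13.85
position: [0.1959, 0.414, 0.2327]
ee_rot: [-0.0, 0.157, 0.988, -0.001]
contact_force: [1.0, 0.0, 0.6]
width: 0.085
```

```bash
python3 - <<'E'
from h import *
delta([.567,-.3032,.072])
im=get_image("scene")
im2=get_image("top")
for n,i in(("scene",im),("top",im2)):
    for b in blobs(mask(i,"red")):
        p=ray(n,[b[1]],.047)[0]; print(n,b,p,np.linalg.norm(p[:2]-[.5256,-.2798]))
x,y=325,184
a=cv2.resize(im[150:240,241:351,::-1],None,fx=3.6,fy=3.6,interpolation=cv2.INTER_CUBIC)
b=cv2.resize(im2[139:229,270:380,::-1],None,fx=3.6,fy=3.6,interpolation=cv2.INTER_CUBIC)
cv2.imwrite("pics/d6.png",np.hstack([a,b])); 
m=mask(im2,"orange");c=max(cv2.findContours(m,0,2)[0],key=cv2.contourArea);print(cv2.minAreaRect(c))
E
```

```text
clock 13.85 pos [0.1959 0.414  0.2327] xang 161.9 z [-5.0e-04 -1.9e-03 -1.0e+00] w 0.08497354879687984 F [1.  0.  0.6] M [-0.01 -0.04  0.01] q [ 0.98  0.1   1.73 -0.    1.31 -0.28]
tool-frame shift mm [-575.5 -566.1  161.9] rotvec [-0.11  0.01  0.1 ]
scene ([272, 195, 6, 6, 29], [274.4, 197.7]) [ 0.57599683 -0.25514951  0.047     ] 0.056102469326663955
scene ([5, 217, 6, 4, 18], [7.4, 218.2]) [0.8180008  0.21541093 0.047     ] 0.5750931142026897
scene ([183, 234, 7, 6, 34], [185.7, 236.4]) [ 0.56785816 -0.04598059  0.047     ] 0.23760738675112775
top ([73, 65, 5, 5, 19], [74.8, 67.1]) [0.80618079 0.21944494 0.047     ] 0.5726876020631837
top ([51, 67, 3, 2, 4], [52.0, 67.8]) [0.8054259  0.26914982 0.047     ] 0.6161561751293265
top ([301, 174, 5, 4, 17], [303.1, 175.6]) [ 0.57865073 -0.2564436   0.047     ] 0.05796465508332504
top ([197, 177, 4, 4, 14], [198.5, 178.7]) [ 0.57109846 -0.04820218  0.047     ] 0.23602470644622994
((330.3381042480469, 178.91815185546875), (5.9654998779296875, 25.651649475097656), 17.35402488708496)
```

View pics/d6.png

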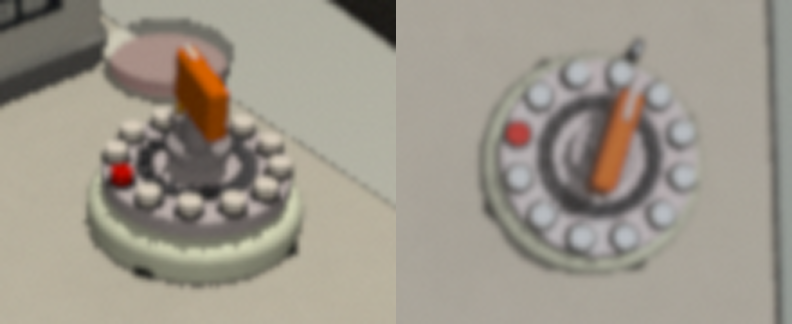

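The red cap has moved 57 mm (about 74°) and the bar is back at the home tab. The grey red cap is at the same pixels as before, and the arm is clear of everything. Handing in.

```bash
python3 -c "
from rig import *
print(sign_off())"
```

```text
the job is handed in; nothing more can be done
None
```

The freewheel on the orange-knob carousel works: the knob carried the disc round, then ran loose back to its home mark while the disc stayed put. I handed the job in at about 14 s; the sign-off gives no verdict.

- **Turning:** I gripped the orange knob, turned it 88° clockwise and then 88° back. I then opened the gripper and moved the arm away.
- **Disc:** the last pictures show its red cap about 56 mm (scene view) and 58 mm (top view) from where it started, roughly 74° round.
- **Knob:** its bar points at the home mark, within a few degrees.
- **Grey carousel:** its red cap is at the same pixels as at the start. I did not separately measure the angle of the grey knob; nothing went near it.
- **Forces:** readings at the end of each move stayed under about 6 N, and nothing was touching the robot at the end.

No check failed. At the top of the turn the arm hid the red cap, so I only confirmed how far the disc had moved after letting go. Position readings taken just after moves were off by 2–3 mm, so I re-checked the position before gripping.

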